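Tip the scoop of nuts into the wooden box

ROBOT

A 6-joint arm with a two-finger parallel gripper is mounted at the origin on the work surface. World frame = base frame: x ahead of the robot, y to its left, z up, the work surface at z = 0. Lengths are in m, angles in rad, forces in N, time in s.
With the tool pointing down it reaches from about 0.375 to 0.975 m from the base axis. Payload 3.8 kg.
Tool frame: the origin (TCP) lies at the very end of the fingers, on their centre line; the grasp point (between the pads) lies 19 mm behind it; z points along the fingers, y is the line along which they close (so a half turn about z gives the same grasp; the last joint's range is limited). The gripper opens to 85 mm and grips with 20 to 120 N. Pads are 22 mm wide; open, the fingers measure 114 mm over their backs; the gripper's body (76 mm by 85 mm) begins 54 mm behind the grasp point. The pads swing forward as they close: fully open they stand 13 mm farther back than shut.
Start: joints at [1.225, 0.264, 1.604, -0, 1.274, -0.037], TCP at [0.205, 0.643, 0.21] pointing down, gripper open.
Joint ranges: [-2.63, 2.63], [-0.94, 2.18], [0.31, 2.57], [-1.31, 4.45], [0, 2.66], [-2.55, 2.55]. Speed limits (rad/s): [2.57, 2.57, 3.14, 3.14, 3.14, 3.14].

INTERFACE

Orientations are given as a rotation vector (axis times angle).
In Python, from workcell import read_state, read_camera, calibration, finish_job gives the robot as it stands.
- The arm moves only by the tool step_arm, never from a script. Its argument "commands" is a list of rows, each an object of numbers: "fingers": the gripper's target within -1 to 1 (shut at 1, half-way at 0, fully open at -1); "dx", "dy", "dz": the shift along the tool's x, y, z in m; "roll": the turn about the tool's z in degrees. In form: [{"fingers": .., "dx": .., "dy": .., "dz": .., "roll": ..}, ...]. A call has 1 to 8 rows; each row is the pose to reach, as a shift and turn from the pose commanded when the call began, along the tool's axes at that moment; what a row does not reach only later rows make up. A row lasts 1/8 s, in which the tool goes at most 62.5 mm and 10.7 degrees, less where a joint would pass 70% of its speed; a pose out of reach is approached as far as the arm can. A call with a gripper value outside its range is refused whole. The fingers move at their own pace and stop on an object; "squeeze" is the grip in N (left out, the last holds). Time passes only in rows, so rows that repeat a pose let the fingers close. It gives the time, the measured TCP pose, the force, the opening and the grip force at its end, in the units of the state.
- read_state(): the state, without advancing time (a new reading comes with each control period).
- read_camera(name): name is "scene" or "top" or "wrist"; returns (picture, depth): 400x640x3 uint8, blue, green, red; 400x640 float32, m along the optical axis (not along the pixel's ray), 0 where there is no reading.
- calibration(name): a dict with "intrinsics" (3x3 intrinsics, pixels), "world_to_cam" (4x4, takes a point from world to camera coordinates). Camera axes: x right, y up, looking along -z (the intrinsics and any distortion apply to the point x, -y, -z); pixel columns grow to the right and rows downward; lengths in m; the calibration is good to about 2 mm. A picture is of the moment at which its call begins: read the wrist's pose just before it. calibration takes no time and is no camera call; for the wrist camera it gives the pose at the moment of the call.
- finish_job(): hands the job in; it is judged then, once.
The state is a dict: "time": time; "q": joint angles; "joint_vel": joint speeds; "joint_torque": joint torques, N m; "tool_pos": TCP position; "tcp_rot": TCP orientation; "wrist_force": force on the tool from outside, world axes, zero at the start; "torque": the same for the moment, N m; "width": opening from 0.0 (shut) to 1.0 (fully open); "grip_force": force on a finger pad.
Only numpy, scipy, OpenCV 4.12 (cv2) and the standard library are available. Lean on these libraries where they do the work, as an engineer would, in place of code of your own. Each camera call takes 0.05 s, during which the arm holds its last target. There are 200 camera calls.

TASK

The four steel nuts lying in the bench scoop belong in the square wooden box. Lift the scoop by its handle, bring it level over the box without spilling a nut, tip all four nuts in with the lip close above the box, then lay the empty scoop back flat on the middle of its rubber mat, leaving everything else where it stands.

Things in the scene. Friction and masses are not known exactly. Their poses are not given: they have to be found in the camera images.
- scoop: Flat aluminium bench scoop with wooden handle, 0.3 kg. Origin: underside, foot of the pan's rear wall, mid-width; +x out of the open mouth, +z up. Pan x 0 to 105 mm, 100 mm wide, floor 3 mm thick, rear wall 32 mm high, sides 24 mm (12 mm for the last 25 mm), no wall at the mouth. Handle: see scoop_grip. Nuts slide out once it is tipped 26 to 36 degrees mouth-down; about 50 empties it.
- scoop_lip (a point): Middle of the scoop's mouth edge, on the upper face of the floor: x = 105 mm, z = 3 mm in the scoop's frame.
- scoop_grip (a point): Good grip point in the handle, x = -36, z = 34 mm in the scoop's frame. Handle: flat-sided bar along x from -122 to 0 mm, 22 mm wide (y), 21 to 47 mm above the underside; a foot under its far end (x -118 to -106 mm) rests on the mat. A pinch across its width may lean fore or aft. The load lies ahead of the grip: grip firmly (30 N or more) lest the mouth sags.
- nut1: One of four equal plain steel hex nuts, 24 mm across flats, 13 mm high, 34 g, lying loose and flat on the scoop's floor, between 22 and 66 mm from its rear wall. Origin: centre of its underside, z along its hole.
- nut2: One of four equal plain steel hex nuts, 24 mm across flats, 13 mm high, 34 g, lying loose and flat on the scoop's floor, between 22 and 66 mm from its rear wall. Origin: centre of its underside, z along its hole.
- nut3: One of four equal plain steel hex nuts, 24 mm across flats, 13 mm high, 34 g, lying loose and flat on the scoop's floor, between 22 and 66 mm from its rear wall. Origin: centre of its underside, z along its hole.
- nut4: One of four equal plain steel hex nuts, 24 mm across flats, 13 mm high, 34 g, lying loose and flat on the scoop's floor, between 22 and 66 mm from its rear wall. Origin: centre of its underside, z along its hole.
- box: Square open plywood box, 150 x 150 mm outside, 50 mm high, walls and floor 8 mm thick, 0.6 kg, loose on the bench. Origin: centre of its underside; x and y run square to its sides.
- mat: Thin black rubber mat fixed on the bench, 300 mm (x) by 200 mm (y), 3 mm thick, on which the scoop lies at the start. Origin: centre of its underside.
- tin: Bystander: round open steel tin, 144 mm across, 55 mm high, not the place for the nuts; it may stand where the box could also be. Origin: centre of its underside.
- wrench: Bystander: open-ended wrench 180 mm long, lying flat. Origin: near its middle, on the underside.
- screwdriver: Bystander: screwdriver 190 mm long, lying flat. Origin: near its middle, on the underside.
- jar: Bystander: glass jar with a lid, 70 mm across, 85 mm high. Origin: centre of its underside.
- can: Bystander: spray can, 64 mm across, 160 mm high. Origin: centre of its underside.
- tape: Bystander: tape measure 65 x 34 x 62 mm, standing on edge. Origin: centre of its underside.
- offcut: Bystander: wooden offcut 140 x 45 x 30 mm. Origin: centre of its underside.
Not all that is in view belongs to the job. Leave any red look-alike of the box alone. What is shaped like the nut2 but yellow is not meant.

How it is judged:
By the outcome, as a careful person would: the job done as asked, in the order asked, and still so for the second after the job is handed in, with the robot touching nothing.
It also fails if it takes over 64 s, if anything falls off the work surface, if the arm or the gripper's body presses on something with over 40 N, if the wrist force passes 120 N, or if a joint passes its speed limit or range.

## Working session

There is one attempt and no reset: what is moved stays moved. The work goes in short steps, Python scripts to look and compute and a tool call to move; the robot and the scene stay as the last step left them, time stands still between calls to the robot, and variables do not carry over. Pictures are saved under pics/ and viewed, at most 10 in all, crops included, and the job is handed in when it is done.

Besides the shell and the picture viewer there is one more tool, called after ">>>" as a command line: name --argument value ..., lists and objects as JSON in quotes. step_arm: Moves the arm, as the interface text tells. Its arguments: {"type":"object","properties":{"commands":{"type":"array","items":{"type":"object","properties":{"fingers":{"type":"number"},"dx":{"type":"number"},"dy":{"type":"number"},"dz":{"type":"number"},"roll":{"type":"number"}}}},"squeeze":{"type":"number"}},"required":["commands"]}

```bash
ls; mkdir -p pics; python3 - <<'E'
from workcell import *
import cv2,numpy as np
for n in("scene","top"):
    p,d=read_camera(n);cv2.imwrite(f"pics/{n}0.png",p);np.save(f"pics/{n}0.npy",d)
    c=calibration(n);print(n,{k:np.round(v,4).tolist() if not isinstance(v,str) else v for k,v in c.items()})
s=read_state();print(s)
E
```

```text
pics
scene {'intrinsics': [[470.7306, 0.0, 323.9948], [0.0, 470.7306, 196.8584], [0.0, 0.0, 1.0]], 'world_to_cam': [[-0.2869, 0.9579, -0.0114, 0.1571], [-0.7435, -0.2152, 0.6332, 0.357], [0.6041, 0.1902, 0.7739, -1.4085], [0.0, 0.0, 0.0, 1.0]]}
top {'intrinsics': [[390.3718, 0.0, 314.7758], [0.0, 390.3718, 198.6274], [0.0, 0.0, 1.0]], 'world_to_cam': [[0.0044, -0.9999, -0.0167, -0.0143], [0.991, 0.0021, 0.1341, -0.5346], [-0.134, -0.0171, 0.9908, -1.0582], [0.0, 0.0, 0.0, 1.0]]}
{'time': 0.1, 'q': array([ 1.22510412e+00,  2.64679412e-01,  1.60524901e+00, -1.90803892e-05,
        1.27368130e+00, -3.68943647e-02]), 'joint_vel': array([-0.00123076, -0.00042827, -0.00211812,  0.00047189,  0.00092137,
       -0.00113097]), 'joint_torque': array([ 7.54408338e-04, -5.16703427e+01, -3.68589163e+01, -4.88739342e-07,
        6.16020159e-03,  1.91563561e-05]), 'tool_pos': array([0.20490846, 0.64241067, 0.20897923]), 'tcp_rot': array([-0.48306843, -3.10385931,  0.0031157 ]), 'wrist_force': array([-1.20089667,  0.42994909, -0.68747024]), 'torque': array([-0.00702293, -0.0072857 , -0.00151047]), 'grip_force': 0.0, 'width': 1.001215401558792}
```

View pics/top0.png

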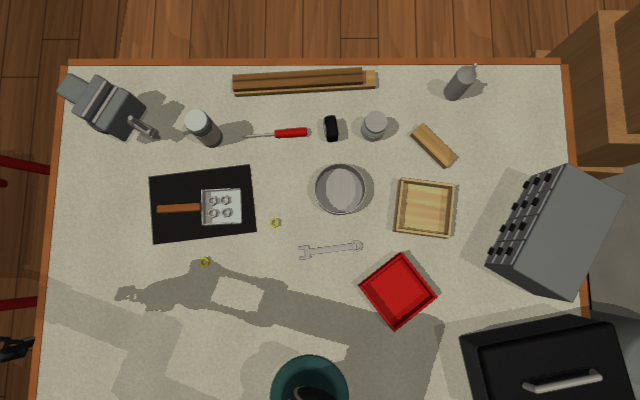

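View pics/scene0.png

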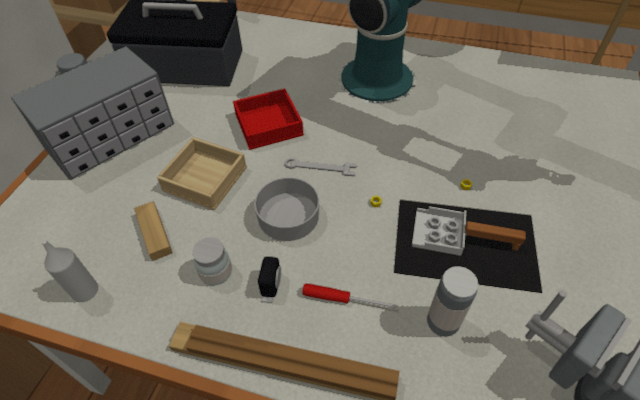

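Seen in the top view:
- **Scoop:** on the mat, handle about (180,209), pan (222,207), with four grey nuts in it.
- **Box:** wooden, at (426,208).
- **Look-alikes for the box:** the red box (398,290) and the tin (341,189).
- **Look-alikes for the nuts:** yellow nuts at (276,222) and (206,262).

I choose the wooden box and the scoop. Next I measure them.

```bash
cat > h.py <<'E'
from workcell import *
import cv2,numpy as np
def pts(n,d,uv):
    """pixels (N,2)+depth values -> world"""
    c=calibration(n);K=np.array(c["intrinsics"]);T=np.linalg.inv(np.array(c["world_to_cam"]))
    uv=np.asarray(uv,float);d=np.asarray(d,float)
    X=np.c_[(uv[:,0]-K[0,2])/K[0,0]*d,-(uv[:,1]-K[1,2])/K[1,1]*d,-d]
    return X@T[:3,:3].T+T[:3,3]
def cloud(n,d):
    v,u=np.mgrid[:400,:640];P=pts(n,d.ravel(),np.c_[u.ravel(),v.ravel()]).reshape(400,640,3)
    P[d<=0]=np.nan;return P
def plane(n,uv,z):
    a=pts(n,np.ones(len(uv)),uv);c=pts(n,np.zeros(1),[[0,0]])[0]
    r=a-c;return c+r*((z-c[2])/r[:,2])[:,None]
E
python3 - <<'E'
from h import *
for n,rois in (("top",dict(handle=(150,195,205,220),mat=(140,158,265,250),box=(385,170,465,245),pan=(196,180,250,235))),
               ("scene",dict(handle=(462,215,530,255),mat=(385,195,550,295),box=(150,130,255,215),pan=(405,200,470,260)))):
    p=cv2.imread(f"pics/{n}0.png");d=np.load(f"pics/{n}0.npy");P=cloud(n,d);H=cv2.cvtColor(p,cv2.COLOR_BGR2HSV)
    for k,(a,b,c,e) in rois.items():
        h,s,v=cv2.split(H);z=P[...,2]
        m={"handle":(s>120)&(h<18)&(v>70)&(z>.03),"mat":(v<45),"box":(s>50)&(h<30)&(z>.04),"pan":(s<60)&(v>120)&(z<.06)}[k].astype(np.uint8)
        q=np.zeros_like(m);q[b:e,a:c]=m[b:e,a:c]
        vv,uu=np.nonzero(q);Q=P[vv,uu];Q=Q[np.isfinite(Q[:,2])]
        zz=np.nanmedian(Q[:,2])
        if k=="handle":zz=.05
        if k=="mat":zz=.003
        if k=="box":zz=.05
        W=plane(n,np.c_[uu,vv],zz)[:,:2].astype(np.float32)
        r=cv2.minAreaRect(W*1000)
        print(n,k,len(uu),"zmed",np.round(np.nanpercentile(Q[:,2],[5,50,95]),4),"rect",np.round(r[0],1),np.round(r[1],1),round(r[2],1))
p=cv2.imread("pics/top0.png")
c=np.hstack([cv2.resize(p[155:255,140:270],None,fx=3,fy=3,interpolation=2),cv2.resize(p[155:255,370:480],None,fx=3,fy=3,interpolation=2)])
cv2.imwrite("pics/crop.png",c)
E
```

```text
top handle 328 zmed [0.0463 0.0503 0.0537] rect [507.4 366.6] [ 21.2 117.3] 3.5
top mat 4972 zmed [0.     0.0034 0.007 ] rect [523.6 315.3] [196.8 296.3] 7.3
top box 690 zmed [0.0424 0.0491 0.0527] rect [ 510.2 -314.8] [150.9 150.3] 82.5
top pan 1086 zmed [0.0029 0.0071 0.0265] rect [499.9 247.2] [139.3 132.9] 5.1
scene handle 543 zmed [0.0451 0.0493 0.052 ] rect [515.9 365.6] [ 35.3 119.2] 3.6
scene mat 6689 zmed [0.0005 0.003  0.0056] rect [525.8 315.4] [197.2 296.5] 7.3
scene box 1043 zmed [0.041  0.0485 0.052 ] rect [ 477.7 -309.5] [155.3 231.1] 82.4
scene pan 1315 zmed [-0.001   0.0064  0.0277] rect [485.7 258.2] [137.3 134.6] 11.1
```

View pics/crop.png

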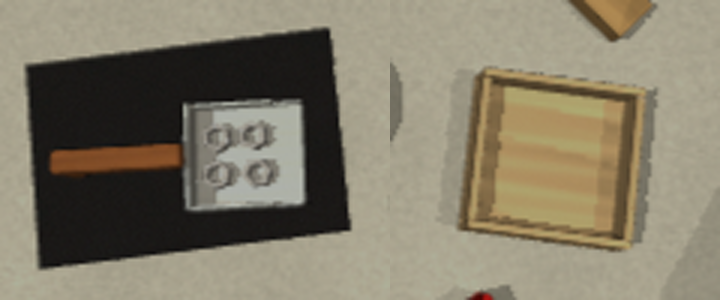

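The crop confirms the scoop with its four grey nuts and the plain wooden box. Heights and sizes match the description: handle top at 50 mm, box 150 mm square. I go above a point on the rear part of the handle. Since the tool stays vertical, the scoop will have to be tipped by letting it pivot in the grip.

>>> step_arm --commands '[{"fingers": -1, "dx": -0.369, "dy": -0.161, "dz": 0.09, "roll": 68.8}, {"fingers": -1, "dx": -0.369, "dy": -0.161, "dz": 0.09, "roll": 68.8}, {"fingers": -1, "dx": -0.369, "dy": -0.161, "dz": 0.09, "roll": 68.8}, {"fingers": -1, "dx": -0.369, "dy": -0.161, "dz": 0.09, "roll": 68.8}, {"fingers": -1, "dx": -0.369, "dy": -0.161, "dz": 0.09, "roll": 68.8}, {"fingers": -1, "dx": -0.369, "dy": -0.161, "dz": 0.09, "roll": 68.8}, {"fingers": -1, "dx": -0.369, "dy": -0.161, "dz": 0.09, "roll": 68.8}, {"fingers": -1, "dx": -0.369, "dy": -0.161, "dz": 0.09, "roll": 68.8}]' --squeeze 100

```text
time: 1.1
tool_pos: [0.5088, 0.3748, 0.1185]
tcp_rot: [-2.157, -2.284, 0.004]
wrist_force: [-0.4, 0.5, -0.3]
width: 0.996
grip_force: 0.0
```

```bash
python3 - <<'E'
from h import *
from scipy.spatial.transform import Rotation as R
for _ in range(2): p,d=read_camera("wrist")
cv2.imwrite("pics/w1.png",p);P=cloud("wrist",d);H=cv2.cvtColor(p,cv2.COLOR_BGR2HSV)
s=read_state();M=R.from_rotvec(s["tcp_rot"]).as_matrix();print(s["tool_pos"],M.round(3).tolist())
h,sa,v=cv2.split(H);m=(sa>120)&(h<18)&(v>60)&(P[...,2]>.035)&(P[...,2]<.06)
n,l,st,_=cv2.connectedComponentsWithStats(m.astype(np.uint8));i=1+st[1:,4].argmax();vv,uu=np.nonzero(l==i)
print(st[i],np.nanmedian(P[vv,uu,2]))
W=plane("wrist",np.c_[uu,vv],.05)[:,:2].astype(np.float32)*1000;print(cv2.minAreaRect(W))
E
```

```text
[0.50740381 0.37720492 0.11959071] [[-0.061, 0.998, -0.001], [0.998, 0.061, -0.0], [-0.0, -0.001, -1.0]]
[ 303  131   33  163 4903] 0.048474519061946886
((505.1315002441406, 370.2506103515625), (21.220481872558594, 119.9706039428711), 4.063652515411377)
```

View pics/w1.png

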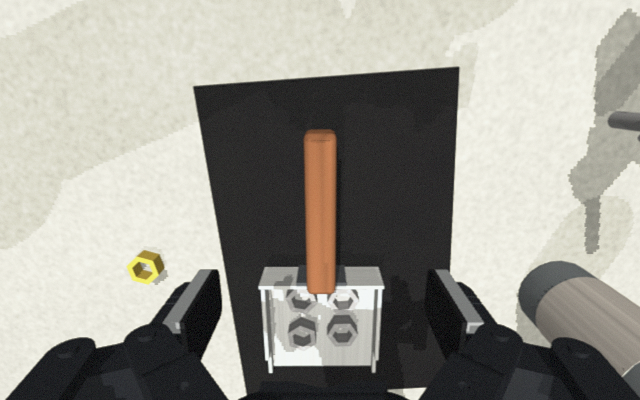

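The view shows the handle centred between the fingers at (320,210), and all four nuts in the pan around (322,318). I descend and close.

>>> step_arm --commands '[{"fingers": -1, "dz": 0.05, "dy": -0.001}, {"fingers": -1, "dz": 0.08, "dy": -0.001}, {"fingers": -1, "dz": 0.099, "dy": -0.001}, {"fingers": -1, "dz": 0.099, "dy": -0.001}, {"fingers": 1, "dz": 0.099, "dy": -0.001}, {"fingers": 1, "dz": 0.099, "dy": -0.001}, {"fingers": 1, "dz": 0.099, "dy": -0.001}, {"fingers": 1, "dz": 0.099, "dy": -0.001}]' --squeeze 100

```text
invalid input
```

>>> step_arm --commands '[{"fingers": 1}, {"fingers": 1}, {"fingers": 1, "dz": -0.005}, {"fingers": 1, "dz": -0.01}, {"fingers": 1, "dz": -0.015}, {"fingers": 1, "dz": -0.02}, {"fingers": 1, "dz": -0.02}]' --squeeze 110

```text
invalid input
```

```bash
cat >> h.py <<'E'
def tilt(save=None):
    """scoop pitch from handle's top/side ridge: fit line to handle points in wrist view, plus pan bounds"""
    p,d=read_camera("wrist");P=cloud("wrist",d);H=cv2.cvtColor(p,cv2.COLOR_BGR2HSV)
    if save:cv2.imwrite(save,p);np.save(save[:-3]+"npy",d)
    h,sa,v=cv2.split(H);s=read_state();t=s["tool_pos"]
    m=(sa>110)&(h<18)&(v>50)&(np.hypot(P[...,0]-t[0],P[...,1]-t[1])<.2)&(np.abs(P[...,2]-t[2])<.15)
    n,l,st,_=cv2.connectedComponentsWithStats(m.astype(np.uint8));i=1+st[1:,4].argmax()
    Q=P[l==i];Q=Q[np.isfinite(Q).all(1)]
    f=cv2.fitLine(Q.astype(np.float32),cv2.DIST_HUBER,0,.001,.001).ravel()
    a=np.degrees(np.arcsin(abs(f[2])))*np.sign(f[2]*f[1])
    print("tcp",t.round(4),"handle n",len(Q),"centre",f[3:].round(4),"dir",f[:3].round(3),"pitch mouth-down",round(a,1),"grip",s["grip_force"],s["width"],"F",s["wrist_force"])
E
python3 -c "
from h import *
tilt('pics/w2.png')"
```

```text
tcp [0.5072 0.3779 0.12  ] handle n 5048 centre [0.5068 0.3538 0.0485] dir [-0.084  0.996 -0.007] pitch mouth-down -0.4 grip 0.0 1.0007487698367648 F [0.89428813 0.95726675 0.30434775]
```

View pics/w2.png

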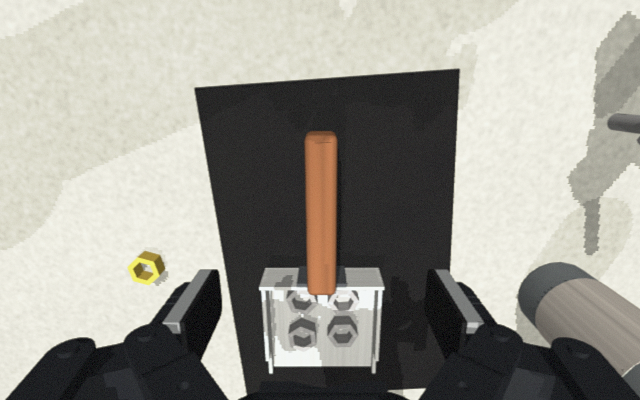

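Unchanged view: both moves were refused, probably because rows must have all their fields.

>>> step_arm --commands '[{"fingers": -1, "dx": 0, "dy": -0.001, "dz": 0.05, "roll": 0}, {"fingers": -1, "dx": 0, "dy": -0.001, "dz": 0.08, "roll": 0}, {"fingers": -1, "dx": 0, "dy": -0.001, "dz": 0.099, "roll": 0}, {"fingers": -1, "dx": 0, "dy": -0.001, "dz": 0.099, "roll": 0}, {"fingers": 1, "dx": 0, "dy": -0.001, "dz": 0.099, "roll": 0}, {"fingers": 1, "dx": 0, "dy": -0.001, "dz": 0.099, "roll": 0}, {"fingers": 1, "dx": 0, "dy": -0.001, "dz": 0.099, "roll": 0}, {"fingers": 1, "dx": 0, "dy": -0.001, "dz": 0.099, "roll": 0}]' --squeeze 100

```text
time: 2.25
tool_pos: [0.5074, 0.3778, 0.0226]
tcp_rot: [2.153, 2.288, 0.002]
wrist_force: [-0.9, -1.2, 3.3]
width: 0.211
grip_force: 98.0
```

>>> step_arm --commands '[{"fingers": 1, "dx": 0, "dy": 0, "dz": 0, "roll": 0}, {"fingers": 1, "dx": 0, "dy": 0, "dz": -0.006, "roll": 0}, {"fingers": 1, "dx": 0, "dy": 0, "dz": -0.015, "roll": 0}, {"fingers": 1, "dx": 0, "dy": 0, "dz": -0.025, "roll": 0}, {"fingers": 1, "dx": 0, "dy": 0, "dz": -0.03, "roll": 0}, {"fingers": 1, "dx": 0, "dy": 0, "dz": -0.03, "roll": 0}]' --squeeze 115

```text
time: 3.0
tool_pos: [0.5072, 0.3778, 0.0519]
tcp_rot: [2.152, 2.288, 0.002]
wrist_force: [0.1, 0.8, -4.7]
width: 0.204
grip_force: 113.3
```

```bash
python3 -c "
from h import *
tilt('pics/w3.png')"
```

```text
tcp [0.5069 0.3776 0.0514] handle n 10814 centre [0.5059 0.3874 0.0769] dir [-0.04   0.999  0.036] pitch mouth-down 2.1 grip 113.3418079072726 0.20657801445026933 F [-0.36418591 -0.06970734 -3.60095599]
```

View pics/w3.png

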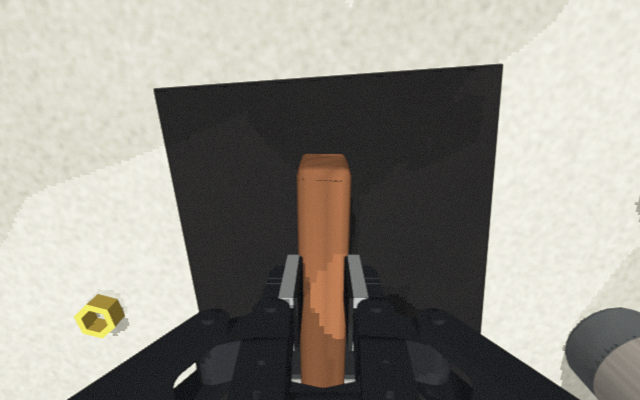

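The scoop is lifted level: handle at (323,270), firmly pinched, 4.2 N load. I carry it gently to the box.

>>> step_arm --commands '[{"fingers": 1, "dx": 0, "dy": 0, "dz": -0.01, "roll": 0}, {"fingers": 1, "dx": 0, "dy": 0, "dz": -0.03, "roll": 0}, {"fingers": 1, "dx": -0.005, "dy": 0, "dz": -0.055, "roll": 0}, {"fingers": 1, "dx": -0.015, "dy": 0, "dz": -0.08, "roll": 0}, {"fingers": 1, "dx": -0.03, "dy": 0, "dz": -0.095, "roll": 0}, {"fingers": 1, "dx": -0.05, "dy": 0, "dz": -0.1, "roll": 0}, {"fingers": 1, "dx": -0.075, "dy": 0, "dz": -0.1, "roll": 0}, {"fingers": 1, "dx": -0.105, "dy": 0, "dz": -0.1, "roll": 0}]' --squeeze 115

```text
time: 4.05
tool_pos: [0.5124, 0.2707, 0.1504]
tcp_rot: [-2.152, -2.288, 0.003]
wrist_force: [0.4, -0.7, -3.7]
width: 0.202
grip_force: 113.4
```

>>> step_arm --commands '[{"fingers": 1, "dx": -0.035, "dy": 0, "dz": 0, "roll": 1}, {"fingers": 1, "dx": -0.075, "dy": -0.002, "dz": 0, "roll": 2}, {"fingers": 1, "dx": -0.115, "dy": -0.003, "dz": 0, "roll": 3}, {"fingers": 1, "dx": -0.155, "dy": -0.004, "dz": 0, "roll": 4}, {"fingers": 1, "dx": -0.195, "dy": -0.006, "dz": 0, "roll": 5}, {"fingers": 1, "dx": -0.235, "dy": -0.007, "dz": 0, "roll": 6}, {"fingers": 1, "dx": -0.275, "dy": -0.008, "dz": 0, "roll": 7}, {"fingers": 1, "dx": -0.31, "dy": -0.01, "dz": 0, "roll": 8}]' --squeeze 115

```text
time: 5.05
tool_pos: [0.5205, -0.0396, 0.1503]
tcp_rot: [-2.308, -2.13, 0.002]
wrist_force: [1.2, 0.1, -4.0]
width: 0.207
grip_force: 113.4
```

```bash
cat >> h.py <<'E'
def move_to(x,y,z,yaw_y=None):
    from scipy.spatial.transform import Rotation as R
    s=read_state();M=R.from_rotvec(s["tcp_rot"]).as_matrix();psi=np.degrees(np.arctan2(M[1,1],M[0,1]))
    print("t",s["time"],"tcp",s["tool_pos"].round(4),"psi",psi.round(1),"local d",(M.T@(np.array([x,y,z])-s["tool_pos"])).round(4),"roll",None if yaw_y is None else round(psi-yaw_y,1))
E
python3 -c "
from h import *
move_to(.528,-.179,.15,-7.5)"
```

```text
t 5.05 tcp [ 0.5205 -0.0396  0.1503] psi -4.6 local d [-0.1384  0.0187  0.0002] roll 2.9
```

>>> step_arm --commands '[{"fingers": 1, "dx": -0.03, "dy": 0.004, "dz": 0, "roll": 1}, {"fingers": 1, "dx": -0.06, "dy": 0.008, "dz": 0, "roll": 2}, {"fingers": 1, "dx": -0.085, "dy": 0.012, "dz": 0, "roll": 2.9}, {"fingers": 1, "dx": -0.107, "dy": 0.015, "dz": 0, "roll": 2.9}, {"fingers": 1, "dx": -0.124, "dy": 0.018, "dz": 0, "roll": 2.9}, {"fingers": 1, "dx": -0.134, "dy": 0.019, "dz": 0, "roll": 2.9}, {"fingers": 1, "dx": -0.138, "dy": 0.019, "dz": 0, "roll": 2.9}, {"fingers": 1, "dx": -0.138, "dy": 0.019, "dz": 0, "roll": 2.9}]' --squeeze 115

```text
time: 6.05
tool_pos: [0.5301, -0.1762, 0.1511]
tcp_rot: [-2.36, -2.073, -0.0]
wrist_force: [-0.6, 1.2, -4.7]
width: 0.208
grip_force: 113.4
```

```bash
python3 - <<'E'
from h import *
tilt();move_to(.528,-.179,.15,-7.5)
p,d=read_camera("top");q,e=read_camera("scene")
c=np.hstack([cv2.resize(p[140:260,330:480],(500,400)),cv2.resize(q[90:210,130:290],None,fx=1.8,fy=400/120)][:1]+[cv2.resize(q[80:230,140:330],(500,400))][:1])
cv2.imwrite("pics/over.png",cv2.resize(c,(800,320)))
E
```

```text
tcp [ 0.5302 -0.1759  0.1511] handle n 10537 centre [ 0.5304 -0.1665  0.1767] dir [0.125 0.991 0.04 ] pitch mouth-down 2.3 grip 113.42133993788593 0.2094469778445235 F [-0.21901885  0.47213894 -3.05543803]
t 6.1 tcp [ 0.5302 -0.1759  0.1511] psi -7.4 local d [-0.0034 -0.0018  0.0011] roll 0.1
```

View pics/over.png

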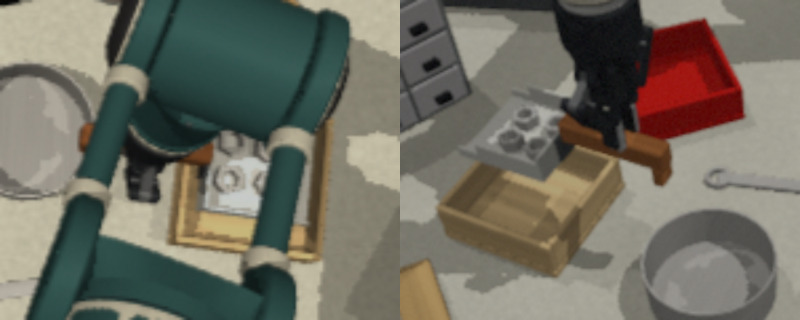

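All four nuts are still in the pan, which is level above the wooden box (left panel about (245,170), right panel about (515,135)). I raise slightly, then ease the grip in steps so the mouth sags.

>>> step_arm --commands '[{"fingers": 1, "dx": 0, "dy": 0, "dz": -0.007, "roll": 0}, {"fingers": 1, "dx": 0, "dy": 0, "dz": -0.015, "roll": 0}, {"fingers": 1, "dx": 0, "dy": 0, "dz": -0.015, "roll": 0}]' --squeeze 70

```text
time: 6.58
tool_pos: [0.5314, -0.1767, 0.1678]
tcp_rot: [2.358, 2.072, 0.002]
wrist_force: [-0.7, -0.3, -4.5]
width: 0.203
grip_force: 113.4
```

```bash
python3 -c "
from h import *
tilt()"
```

```text
tcp [ 0.531  -0.1766  0.1672] handle n 10553 centre [ 0.5332 -0.157   0.193 ] dir [0.118 0.993 0.032] pitch mouth-down 1.8 grip 113.42200476785365 0.2053588971884131 F [-1.29445506 -0.1463678  -4.36195235]
```

>>> step_arm --commands '[{"fingers": 1, "dx": 0, "dy": 0, "dz": 0, "roll": 0}, {"fingers": 1, "dx": 0, "dy": 0, "dz": 0, "roll": 0}]' --squeeze 50

```text
time: 6.88
tool_pos: [0.53, -0.1764, 0.1658]
tcp_rot: [-2.36, -2.073, 0.0]
wrist_force: [-1.0, -0.1, -4.2]
width: 0.208
grip_force: 113.4
```

```bash
python3 -c "
from h import *
tilt()"
```

```text
tcp [ 0.5301 -0.1764  0.1659] handle n 10543 centre [ 0.5269 -0.1931  0.1901] dir [0.152 0.987 0.046] pitch mouth-down 2.6 grip 113.42358036330552 0.20717976547411446 F [ 0.14924817 -0.3333121  -4.00352511]
```

>>> step_arm --commands '[{"fingers": 0.9, "dx": 0, "dy": 0, "dz": 0, "roll": 0}]' --squeeze 50

```text
time: 7.05
tool_pos: [0.5301, -0.1764, 0.166]
tcp_rot: [-2.36, -2.073, 0.0]
wrist_force: [0.2, -0.8, -3.7]
width: 0.209
grip_force: 113.4
```

>>> step_arm --commands '[{"fingers": 0.8, "dx": 0, "dy": 0, "dz": 0, "roll": 0}]' --squeeze 50

```text
time: 7.18
tool_pos: [0.5302, -0.1764, 0.166]
tcp_rot: [-2.36, -2.073, 0.0]
wrist_force: [0.4, 0.0, -3.8]
width: 0.208
grip_force: 113.4
```

>>> step_arm --commands '[{"fingers": 0.68, "dx": 0, "dy": 0, "dz": 0, "roll": 0}]' --squeeze 50

```text
time: 7.3
tool_pos: [0.5303, -0.1764, 0.1661]
tcp_rot: [-2.36, -2.074, 0.0]
wrist_force: [0.4, 1.0, -3.7]
width: 0.207
grip_force: 113.4
```

>>> step_arm --commands '[{"fingers": 0.63, "dx": 0, "dy": 0, "dz": 0, "roll": 0}]' --squeeze 50

```text
time: 7.42
tool_pos: [0.5303, -0.1764, 0.1662]
tcp_rot: [2.36, 2.074, -0.0]
wrist_force: [0.4, -0.4, -3.3]
width: 0.207
grip_force: 113.4
```

The grip is latched: lowering the squeeze does not relax it. I don't want to open the fingers in mid-air, so I carry the scoop back to the mat, full and level. There I can learn safely how the grip relaxes.

>>> step_arm --commands '[{"fingers": 1, "dx": 0.01, "dy": -0.001, "dz": 0, "roll": 0}, {"fingers": 1, "dx": 0.03, "dy": -0.004, "dz": 0, "roll": -1}, {"fingers": 1, "dx": 0.06, "dy": -0.009, "dz": 0, "roll": -2}, {"fingers": 1, "dx": 0.1, "dy": -0.015, "dz": 0, "roll": -3}, {"fingers": 1, "dx": 0.145, "dy": -0.022, "dz": 0, "roll": -4}, {"fingers": 1, "dx": 0.19, "dy": -0.029, "dz": 0, "roll": -5}, {"fingers": 1, "dx": 0.235, "dy": -0.036, "dz": 0, "roll": -6}, {"fingers": 1, "dx": 0.275, "dy": -0.043, "dz": 0, "roll": -7}]' --squeeze 115

```text
time: 8.43
tool_pos: [0.5223, 0.1048, 0.1664]
tcp_rot: [-2.226, -2.216, -0.001]
wrist_force: [0.7, 0.2, -3.1]
width: 0.21
grip_force: 113.4
```

```bash
python3 -c "
from h import *
move_to(.5166,.3783,.0225,7.3)"
```

```text
t 8.425 tcp [0.5223 0.1048 0.1664] psi -0.3 local d [ 0.2733 -0.007   0.1441] roll -7.6
```

>>> step_arm --commands '[{"fingers": 1, "dx": 0.04, "dy": -0.001, "dz": 0, "roll": -1}, {"fingers": 1, "dx": 0.085, "dy": -0.002, "dz": 0, "roll": -2}, {"fingers": 1, "dx": 0.13, "dy": -0.003, "dz": 0.01, "roll": -3}, {"fingers": 1, "dx": 0.175, "dy": -0.004, "dz": 0.03, "roll": -4}, {"fingers": 1, "dx": 0.215, "dy": -0.005, "dz": 0.055, "roll": -5}, {"fingers": 1, "dx": 0.245, "dy": -0.006, "dz": 0.08, "roll": -6}, {"fingers": 1, "dx": 0.265, "dy": -0.007, "dz": 0.1, "roll": -7}, {"fingers": 1, "dx": 0.273, "dy": -0.007, "dz": 0.115, "roll": -7.6}]' --squeeze 115

```text
time: 9.43
tool_pos: [0.5164, 0.3768, 0.0501]
tcp_rot: [-2.073, -2.36, 0.001]
wrist_force: [0.2, -0.3, -3.2]
width: 0.207
grip_force: 113.5
```

```bash
python3 -c "
from h import *
tilt();move_to(.5166,.3783,.0225,7.3)"
```

```text
tcp [0.5157 0.3763 0.0481] handle n 10813 centre [0.5163 0.3661 0.0731] dir [-0.139  0.99   0.022] pitch mouth-down 1.2 grip 113.36600534807076 0.20966768714998335 F [-0.23157879  1.28895879 -5.5893073 ]
t 9.475 tcp [0.5157 0.3763 0.0481] psi 7.4 local d [0.0019 0.0013 0.0256] roll 0.1
```

>>> step_arm --commands '[{"fingers": 1, "dx": 0, "dy": 0, "dz": 0.012, "roll": 0}, {"fingers": 1, "dx": 0, "dy": 0, "dz": 0.02, "roll": 0}, {"fingers": 1, "dx": 0, "dy": 0, "dz": 0.026, "roll": 0}, {"fingers": 1, "dx": 0, "dy": 0, "dz": 0.028, "roll": 0}, {"fingers": 1, "dx": 0, "dy": 0, "dz": 0.028, "roll": 0}]' --squeeze 115

```text
time: 10.1
tool_pos: [0.5183, 0.3745, 0.0236]
tcp_rot: [2.077, 2.356, 0.0]
wrist_force: [-0.3, -1.5, -3.1]
width: 0.21
grip_force: 113.7
```

>>> step_arm --commands '[{"fingers": 1, "dx": 0, "dy": 0, "dz": 0.002, "roll": 0}, {"fingers": 0.6, "dx": 0, "dy": 0, "dz": 0.002, "roll": 0}]' --squeeze 20

```text
time: 10.35
tool_pos: [0.5185, 0.3748, 0.0227]
tcp_rot: [2.077, 2.356, 0.001]
wrist_force: [-1.2, -2.5, 5.9]
width: 0.201
grip_force: 114.7
```

>>> step_arm --commands '[{"fingers": 0.58, "dx": 0, "dy": 0, "dz": 0, "roll": 0}]' --squeeze 20

```text
time: 10.48
tool_pos: [0.5185, 0.3749, 0.0226]
tcp_rot: [2.077, 2.356, 0.001]
wrist_force: [-2.2, -3.0, 5.1]
width: 0.215
grip_force: 98.1
```

>>> step_arm --commands '[{"fingers": 0.56, "dx": 0, "dy": 0, "dz": 0, "roll": 0}]' --squeeze 20

```text
time: 10.6
tool_pos: [0.5186, 0.3749, 0.0225]
tcp_rot: [2.077, 2.356, 0.002]
wrist_force: [-1.2, -3.1, 6.5]
width: 0.222
grip_force: 78.2
```

>>> step_arm --commands '[{"fingers": 1, "dx": 0, "dy": 0, "dz": 0, "roll": 0}]' --squeeze 20

```text
time: 10.72
tool_pos: [0.5185, 0.3749, 0.0225]
tcp_rot: [2.077, 2.356, 0.001]
wrist_force: [-2.2, -3.9, 6.5]
width: 0.223
grip_force: 78.2
```

On the bench the grip relaxes smoothly: about 20 N for every 0.02 of finger opening (0.58 gives 98 N, 0.56 gives 78 N). That lets me ease it in the air. I re-squeeze, lift and carry back.

>>> step_arm --commands '[{"fingers": 1, "dx": 0, "dy": 0, "dz": 0, "roll": 0}, {"fingers": 1, "dx": 0, "dy": 0, "dz": -0.006, "roll": 0}, {"fingers": 1, "dx": 0, "dy": 0, "dz": -0.018, "roll": 0}, {"fingers": 1, "dx": 0, "dy": 0, "dz": -0.04, "roll": 0}, {"fingers": 1, "dx": 0, "dy": 0, "dz": -0.07, "roll": 0}, {"fingers": 1, "dx": -0.01, "dy": 0, "dz": -0.105, "roll": 0}, {"fingers": 1, "dx": -0.025, "dy": 0, "dz": -0.13, "roll": 0}, {"fingers": 1, "dx": -0.05, "dy": 0, "dz": -0.145, "roll": 0}]' --squeeze 115

```text
time: 11.72
tool_pos: [0.5248, 0.3256, 0.1682]
tcp_rot: [2.075, 2.358, 0.004]
wrist_force: [1.1, -0.8, -3.9]
width: 0.208
grip_force: 113.4
```

```bash
python3 -c "
from h import *
tilt();move_to(.528,-.179,.166,-7.5)"
```

```text
tcp [0.5258 0.322  0.1696] handle n 10779 centre [0.5262 0.3137 0.1946] dir [-0.087  0.996  0.032] pitch mouth-down 1.8 grip 113.57358891647891 0.20969402818483157 F [-0.65829165 -3.92415191 -1.42314833]
t 11.775 tcp [0.5258 0.322  0.1696] psi 7.2 local d [-0.4973 -0.0607  0.0042] roll 14.7
```

>>> step_arm --commands '[{"fingers": 1, "dx": -0.03, "dy": -0.004, "dz": 0, "roll": 1}, {"fingers": 1, "dx": -0.065, "dy": -0.008, "dz": 0, "roll": 2}, {"fingers": 1, "dx": -0.105, "dy": -0.013, "dz": 0, "roll": 3}, {"fingers": 1, "dx": -0.15, "dy": -0.018, "dz": 0, "roll": 5}, {"fingers": 1, "dx": -0.195, "dy": -0.024, "dz": 0.001, "roll": 6}, {"fingers": 1, "dx": -0.24, "dy": -0.029, "dz": 0.002, "roll": 8}, {"fingers": 1, "dx": -0.285, "dy": -0.035, "dz": 0.003, "roll": 10}, {"fingers": 1, "dx": -0.325, "dy": -0.04, "dz": 0.004, "roll": 11}]' --squeeze 115

```text
time: 12.78
tool_pos: [0.5238, -0.0044, 0.1613]
tcp_rot: [-2.295, -2.144, 0.002]
wrist_force: [0.1, 0.7, -4.2]
width: 0.208
grip_force: 113.4
```

```bash
python3 -c "
from h import *
move_to(.528,-.179,.166,-7.5)"
```

```text
t 12.775 tcp [ 0.5238 -0.0044  0.1613] psi -3.9 local d [-0.1739  0.016  -0.0047] roll 3.6
```

>>> step_arm --commands '[{"fingers": 1, "dx": -0.038, "dy": 0.003, "dz": 0, "roll": 1}, {"fingers": 1, "dx": -0.073, "dy": 0.007, "dz": -0.002, "roll": 2}, {"fingers": 1, "dx": -0.105, "dy": 0.01, "dz": -0.004, "roll": 3}, {"fingers": 1, "dx": -0.132, "dy": 0.012, "dz": -0.005, "roll": 3.6}, {"fingers": 1, "dx": -0.154, "dy": 0.014, "dz": -0.005, "roll": 3.6}, {"fingers": 1, "dx": -0.167, "dy": 0.016, "dz": -0.005, "roll": 3.6}, {"fingers": 1, "dx": -0.174, "dy": 0.016, "dz": -0.005, "roll": 3.6}, {"fingers": 0.6, "dx": -0.174, "dy": 0.016, "dz": -0.005, "roll": 3.6}]' --squeeze 115

```text
time: 13.78
tool_pos: [0.5294, -0.1768, 0.1669]
tcp_rot: [-2.36, -2.073, 0.0]
wrist_force: [-0.6, -0.0, -3.9]
width: 0.205
grip_force: 113.5
```

>>> step_arm --commands '[{"fingers": 0.56, "dx": 0, "dy": 0, "dz": 0, "roll": 0}, {"fingers": 0.54, "dx": 0, "dy": 0, "dz": 0, "roll": 0}]' --squeeze 20

```text
time: 14.02
tool_pos: [0.5298, -0.1762, 0.1672]
tcp_rot: [-2.359, -2.075, -0.0]
wrist_force: [0.3, -0.1, -3.1]
width: 0.232
grip_force: 56.8
```

```bash
python3 -c "
from h import *
tilt();move_to(.528,-.179,.166,-7.5)"
```

```text
tcp [ 0.5298 -0.1762  0.1672] handle n 10871 centre [ 0.53   -0.1725  0.1921] dir [0.137 0.991 0.011] pitch mouth-down 0.6 grip 56.831708550453186 0.22784391333493964 F [-0.23599881 -0.01804057 -4.14079201]
t 14.075 tcp [ 0.5298 -0.1762  0.1672] psi -7.3 local d [-0.003  -0.0014  0.0012] roll 0.2
```

>>> step_arm --commands '[{"fingers": 0.53, "dx": 0, "dy": 0, "dz": 0, "roll": 0}, {"fingers": 0.525, "dx": 0, "dy": 0, "dz": 0, "roll": 0}]' --squeeze 20

```text
time: 14.32
tool_pos: [0.5298, -0.1767, 0.1672]
tcp_rot: [2.36, 2.074, 0.0]
wrist_force: [0.2, -0.4, -3.8]
width: 0.239
grip_force: 41.5
```

```bash
python3 -c "
from h import *
tilt()"
```

```text
tcp [ 0.5298 -0.1768  0.1672] handle n 10882 centre [ 0.5299 -0.173   0.1921] dir [0.131 0.991 0.008] pitch mouth-down 0.5 grip 41.50773346424103 0.23981981946687003 F [-0.23560586  1.02108813 -3.95950681]
```

>>> step_arm --commands '[{"fingers": 0.52, "dx": 0, "dy": 0, "dz": 0, "roll": 0}]' --squeeze 20

```text
time: 14.5
tool_pos: [0.5298, -0.177, 0.1673]
tcp_rot: [2.36, 2.073, -0.0]
wrist_force: [0.5, -0.4, -4.6]
width: 0.244
grip_force: 35.8
```

```bash
python3 -c "
from h import *
tilt()"
```

```text
tcp [ 0.5298 -0.177   0.1673] handle n 11180 centre [ 0.5304 -0.1627  0.1937] dir [0.139 0.983 0.116] pitch mouth-down 6.6 grip 35.029208064079285 0.2421729649073851 F [-1.37559176  0.22415288 -3.2908195 ]
```

It starts sagging at about 35 N. One row at a time.

>>> step_arm --commands '[{"fingers": 0.52, "dx": 0, "dy": 0, "dz": 0, "roll": 0}]' --squeeze 20

```text
time: 14.68
tool_pos: [0.5297, -0.177, 0.1673]
tcp_rot: [2.36, 2.073, -0.0]
wrist_force: [-0.4, -1.1, -3.5]
width: 0.241
grip_force: 30.1
```

```bash
python3 -c "
from h import *
tilt()"
```

```text
tcp [ 0.5297 -0.1769  0.1672] handle n 10507 centre [ 0.5325 -0.1515  0.2021] dir [0.138 0.865 0.482] pitch mouth-down 28.8 grip 27.62328028678894 0.24055350804159137 F [-0.04482038  0.14164192 -3.37824059]
```

>>> step_arm --commands '[{"fingers": 1, "dx": 0, "dy": 0, "dz": -0.01, "roll": 0}]' --squeeze 50

```text
time: 14.85
tool_pos: [0.529, -0.1767, 0.1767]
tcp_rot: [-2.359, -2.073, 0.002]
wrist_force: [-1.2, 0.6, -3.3]
width: 0.229
grip_force: 49.0
```

```bash
python3 - <<'E'
from h import *
tilt()
p,d=read_camera("top");q,e=read_camera("scene")
c=np.hstack([cv2.resize(p[140:260,330:480],(500,400)),cv2.resize(q[80:230,140:330],(500,400))])
cv2.imwrite("pics/pour.png",cv2.resize(c,(800,320)))
E
```

```text
tcp [ 0.5304 -0.1771  0.1791] handle n 10196 centre [ 0.5328 -0.1432  0.2193] dir [0.086 0.835 0.543] pitch mouth-down 32.9 grip 48.96740073803812 0.2279482984655347 F [ 0.61050342 -0.22907697 -1.39268279]
```

View pics/pour.png

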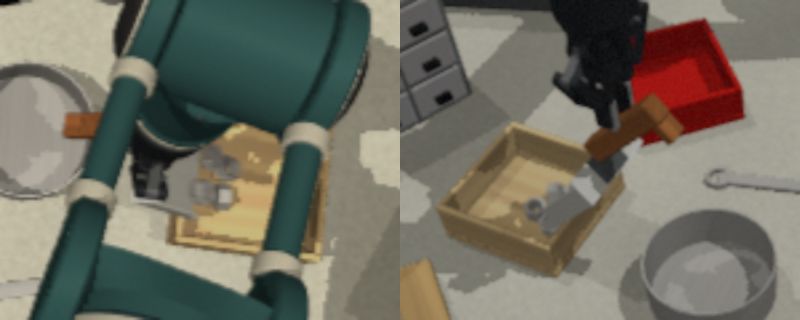

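Braked at roughly 35–45° and the nuts are sliding out into the box (left panel about (210,190)). I wait, then check.

>>> step_arm --commands '[{"fingers": 1, "dx": 0, "dy": 0, "dz": 0, "roll": 0}, {"fingers": 1, "dx": 0, "dy": 0, "dz": 0, "roll": 0}, {"fingers": 1, "dx": 0, "dy": 0, "dz": 0, "roll": 0}, {"fingers": 1, "dx": 0, "dy": 0, "dz": 0, "roll": 0}]' --squeeze 50

```text
time: 15.5
tool_pos: [0.5296, -0.1768, 0.177]
tcp_rot: [-2.36, -2.073, 0.0]
wrist_force: [0.8, -0.3, -2.1]
width: 0.226
grip_force: 48.9
```

```bash
python3 - <<'E'
from h import *
tilt()
p,d=read_camera("top");q,e=read_camera("scene")
c=np.hstack([cv2.resize(p[140:260,330:480],(500,400)),cv2.resize(q[80:230,140:330],(500,400))])
cv2.imwrite("pics/pour2.png",cv2.resize(c,(800,320)))
E
```

```text
tcp [ 0.5296 -0.1768  0.177 ] handle n 10217 centre [ 0.5328 -0.1463  0.2174] dir [0.113 0.811 0.573] pitch mouth-down 35.0 grip 48.92850710079074 0.23090590928256072 F [-0.4928428  -0.42065367 -3.0711022 ]
```

View pics/pour2.png

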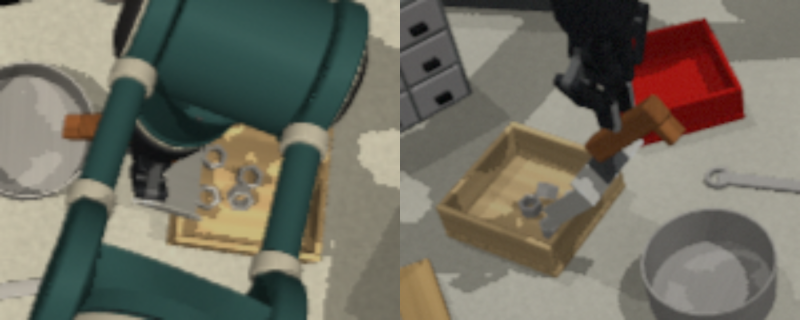

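All four nuts show in the box: (213,157), (250,175), (240,195), (208,195). I lift straight up and move back towards the mat, then count them numerically with the box in the clear.

>>> step_arm --commands '[{"fingers": 1, "dx": 0, "dy": 0, "dz": -0.005, "roll": 0}, {"fingers": 1, "dx": 0, "dy": 0, "dz": -0.015, "roll": 0}, {"fingers": 1, "dx": 0, "dy": 0, "dz": -0.03, "roll": 0}, {"fingers": 1, "dx": 0, "dy": 0, "dz": -0.05, "roll": 0}, {"fingers": 1, "dx": 0, "dy": 0, "dz": -0.07, "roll": 0}, {"fingers": 1, "dx": 0, "dy": 0, "dz": -0.08, "roll": 0}, {"fingers": 1, "dx": 0, "dy": 0, "dz": -0.08, "roll": 0}]' --squeeze 80

```text
time: 16.52
tool_pos: [0.5305, -0.1771, 0.2588]
tcp_rot: [2.358, 2.072, 0.002]
wrist_force: [0.1, -0.9, -2.4]
width: 0.212
grip_force: 78.4
```

```bash
cat >> h.py <<'E'
def nuts(n):
    p,d=read_camera(n);P=cloud(n,d);H=cv2.cvtColor(p,cv2.COLOR_BGR2HSV)
    m=(np.hypot(P[...,0]-.51,P[...,1]+.315)<.09)&(P[...,2]<.035)&(P[...,2]>.004)&(H[...,1]<60)
    k,l,st,ce=cv2.connectedComponentsWithStats(m.astype(np.uint8))
    for i in range(1,k):
        if st[i,4]>15:print(n,"blob",ce[i].round(),st[i,4],np.nanmedian(P[l==i],0).round(3))
    return p,P
E
python3 -c "
from h import *
nuts('scene');nuts('top');tilt();move_to(.5166,.3783,.15,7.3)"
```

```text
scene blob [205. 173.] 163 [ 0.509 -0.312  0.021]
scene blob [221. 172.] 64 [ 0.492 -0.278  0.02 ]
scene blob [211. 185.] 75 [ 0.538 -0.286  0.02 ]
top blob [413. 198.] 17 [ 0.539 -0.29   0.02 ]
top blob [421. 210.] 103 [ 0.504 -0.311  0.021]
tcp [ 0.5291 -0.1766  0.2562] handle n 10144 centre [ 0.5343 -0.1378  0.2968] dir [0.13  0.87  0.476] pitch mouth-down 28.4 grip 78.35149484686553 0.21080876888312755 F [-0.15769162  0.00989642 -1.63827058]
t 16.675 tcp [ 0.5291 -0.1766  0.2562] psi -7.4 local d [ 0.5487 -0.0837  0.1066] roll -14.7
```

Four nuts lie on the box floor: tops at z≈0.02, and the large blob is two nuts. I return to the mat.

>>> step_arm --commands '[{"fingers": 1, "dx": 0.03, "dy": -0.004, "dz": 0, "roll": -1}, {"fingers": 1, "dx": 0.08, "dy": -0.01, "dz": 0, "roll": -3}, {"fingers": 1, "dx": 0.13, "dy": -0.018, "dz": 0, "roll": -5}, {"fingers": 1, "dx": 0.18, "dy": -0.025, "dz": 0, "roll": -7}, {"fingers": 1, "dx": 0.23, "dy": -0.032, "dz": 0, "roll": -9}, {"fingers": 1, "dx": 0.28, "dy": -0.039, "dz": 0.005, "roll": -11}, {"fingers": 1, "dx": 0.33, "dy": -0.046, "dz": 0.015, "roll": -13}, {"fingers": 1, "dx": 0.375, "dy": -0.052, "dz": 0.025, "roll": -14.7}]' --squeeze 80

```text
time: 17.68
tool_pos: [0.5256, 0.2034, 0.2308]
tcp_rot: [-2.073, -2.36, 0.002]
wrist_force: [0.3, -0.5, -2.7]
width: 0.208
grip_force: 78.5
```

```bash
python3 -c "
from h import *
move_to(.525,.318,.20,7.3)"
```

```text
t 17.675 tcp [0.5256 0.2034 0.2308] psi 7.4 local d [0.1137 0.0142 0.0308] roll 0.1
```

>>> step_arm --commands '[{"fingers": 1, "dx": 0.035, "dy": 0.004, "dz": 0.01, "roll": 0}, {"fingers": 1, "dx": 0.07, "dy": 0.009, "dz": 0.02, "roll": 0}, {"fingers": 1, "dx": 0.1, "dy": 0.013, "dz": 0.03, "roll": 0}, {"fingers": 1, "dx": 0.114, "dy": 0.014, "dz": 0.031, "roll": 0}, {"fingers": 1, "dx": 0.114, "dy": 0.014, "dz": 0.031, "roll": 0}]' --squeeze 80

```text
time: 18.3
tool_pos: [0.5254, 0.3168, 0.2005]
tcp_rot: [-2.074, -2.36, 0.002]
wrist_force: [-0.6, 0.1, -3.1]
width: 0.209
grip_force: 78.4
```

```bash
cat >> h.py <<'E'
def profile():
    """side profile in tool axes about the grasp point: handle (wrist, scene) angle, and pan extent (scene, top)"""
    from scipy.spatial.transform import Rotation as R
    s=read_state();M=R.from_rotvec(s["tcp_rot"]).as_matrix();g=s["tool_pos"]-M[:,2]*.019
    print("t",s["time"],"tcp",s["tool_pos"].round(4))
    for n in("wrist","scene","top"):
        p,d=read_camera(n);Q=(cloud(n,d)-g)@M;H=cv2.cvtColor(p,cv2.COLOR_BGR2HSV)
        near=(abs(Q[...,1])<.07)&(abs(Q[...,0])<.24)&(abs(Q[...,2])<.2)
        o=near&(H[...,1]>110)&(H[...,0]<18)&(abs(Q[...,1])<.02)
        a=Q[o][:,[0,2]]*1000*[1,-1]
        if len(a)>30:print(n,"handle",len(a),"x,z(up) rect",[np.round(k,1) for k in cv2.minAreaRect(a.astype(np.float32))],"ends",a[a[:,0].argmax()].round(),a[a[:,0].argmin()].round())
        w=near&(H[...,1]<60)&(H[...,2]>90)&(Q[...,0]<-.04)&((cloud(n,d)[...,2])>.012)
        b=Q[w][:,[0,2]]*1000*[1,-1]
        if len(b)>30:print(n,"pan",len(b),"lowest pts",np.round(np.median(b[b[:,1]<np.percentile(b[:,1],5)],0)),"front",np.round(np.median(b[b[:,0]<np.percentile(b[:,0],5)],0)))
E
python3 -c "
from h import *
profile()"
```

```text
t 18.3 tcp [0.5254 0.3168 0.2005]
wrist handle 10352 x,z(up) rect [array([-3.8, 21.7]), array([121.9,  90.3]), np.float64(24.7)] ends [69.  8.] [-42. -42.]
wrist pan 116 lowest pts [ -78. -116.] front [ -78. -114.]
scene handle 832 x,z(up) rect [array([ 7.9, -9.2]), array([120.4,  60.4]), np.float64(44.7)] ends [69.  8.] [-44. -39.]
scene pan 1348 lowest pts [ -86. -146.] front [ -87. -144.]
top handle 263 x,z(up) rect [array([-10.7,  14.8]), array([137.1,  41.8]), np.float64(77.8)] ends [10. 16.] [-44. -39.]
top pan 846 lowest pts [ -85. -148.] front [ -86. -147.]
```

The lip is measured at (-86,-147) mm from the grasp point, so the scoop is tilted about 49°. I set the lip on the mat and rock the scoop flat along its arc, with the lip not sliding, under a moderately eased grip.

>>> step_arm --commands '[{"fingers": 0.6, "dx": -0.015, "dy": -0.001, "dz": 0.02, "roll": 0}, {"fingers": 0.56, "dx": -0.0285, "dy": -0.001, "dz": 0.04, "roll": 0}, {"fingers": 0.535, "dx": -0.0285, "dy": -0.001, "dz": 0.052, "roll": 0}, {"fingers": 0.535, "dx": -0.0285, "dy": -0.001, "dz": 0.058, "roll": 0}, {"fingers": 0.535, "dx": -0.0285, "dy": -0.001, "dz": 0.058, "roll": 0}]' --squeeze 20

```text
time: 19.08
tool_pos: [0.5283, 0.2883, 0.1428]
tcp_rot: [-2.075, -2.358, 0.001]
wrist_force: [0.5, 0.6, -2.7]
width: 0.232
grip_force: 38.7
```

```bash
python3 -c "
from h import *
profile();move_to(.5281,.2885,.1354)"
```

```text
t 19.075 tcp [0.5283 0.2883 0.1428]
wrist handle 10526 x,z(up) rect [array([-24. , -60.5]), array([213.4, 179.3]), np.float64(86.3)] ends [70.  8.] [-120. -161.]
wrist pan 92 lowest pts [ -66. -108.] front [ -71. -105.]
scene handle 732 x,z(up) rect [array([10. , -9.4]), array([119.5,  59. ]), np.float64(44.0)] ends [69.  8.] [-42. -38.]
scene pan 1130 lowest pts [ -84. -147.] front [ -85. -146.]
top handle 217 x,z(up) rect [array([-13.9,  39.7]), array([188. ,  46.5]), np.float64(86.5)] ends [7. 8.] [-42. -38.]
top pan 692 lowest pts [ -82. -148.] front [ -84. -145.]
t 19.225 tcp [0.529  0.2888 0.144 ] psi 7.3 local d [-0.0002 -0.0009  0.0086] roll None
```

>>> step_arm --commands '[{"fingers": 0.535, "dx": 0, "dy": 0, "dz": 0.006, "roll": 0}, {"fingers": 0.535, "dx": 0.01, "dy": 0, "dz": 0.012, "roll": 0}, {"fingers": 0.535, "dx": 0.023, "dy": 0, "dz": 0.0225, "roll": 0}, {"fingers": 0.535, "dx": 0.034, "dy": 0, "dz": 0.033, "roll": 0}, {"fingers": 0.535, "dx": 0.045, "dy": 0, "dz": 0.0435, "roll": 0}]' --squeeze 20

```text
time: 19.85
tool_pos: [0.523, 0.3347, 0.0997]
tcp_rot: [-2.075, -2.359, -0.003]
wrist_force: [-0.4, 2.7, 2.3]
width: 0.234
grip_force: 39.7
```

```bash
python3 -c "
from h import *
profile()"
```

```text
t 19.85 tcp [0.523  0.3347 0.0997]
wrist handle 11074 x,z(up) rect [array([  7.3, -46.6]), array([147.4, 120.8]), np.float64(89.9)] ends [ 68. -14.] [-53. -27.]
wrist pan 1005 lowest pts [-108. -105.] front [-108. -105.]
scene handle 711 x,z(up) rect [array([ 2.1, -8.7]), array([119.6,  63.9]), np.float64(24.4)] ends [ 65. -10.] [-56. -23.]
scene pan 1766 lowest pts [-119. -105.] front [-121. -104.]
top handle 249 x,z(up) rect [array([-20.6,   8.4]), array([249.3,  63.1]), np.float64(84.4)] ends [11. 10.] [-56. -27.]
top pan 1111 lowest pts [-118. -105.] front [-121. -104.]
```

It is rocking flat as planned, with light forces. I continue.

>>> step_arm --commands '[{"fingers": 0.535, "dx": 0.01, "dy": 0, "dz": 0.0115, "roll": 0}, {"fingers": 0.535, "dx": 0.018, "dy": 0, "dz": 0.0245, "roll": 0}, {"fingers": 0.535, "dx": 0.025, "dy": 0, "dz": 0.038, "roll": 0}, {"fingers": 0.535, "dx": 0.0315, "dy": 0, "dz": 0.0515, "roll": 0}, {"fingers": 0.535, "dx": 0.036, "dy": 0, "dz": 0.062, "roll": 0}, {"fingers": 0.535, "dx": 0.039, "dy": 0, "dz": 0.07, "roll": 0}, {"fingers": 0.535, "dx": 0.039, "dy": 0, "dz": 0.07, "roll": 0}]' --squeeze 20

```text
time: 20.88
tool_pos: [0.5169, 0.3709, 0.0285]
tcp_rot: [-2.075, -2.358, 0.004]
wrist_force: [-1.1, 0.3, -0.3]
width: 0.236
grip_force: 43.9
```

```bash
python3 -c "
from h import *
profile();move_to(.5174,.3723,.0225,7.3)"
```

```text
t 20.875 tcp [0.5169 0.3709 0.0285]
wrist handle 11111 x,z(up) rect [array([-9.2, 14.9]), array([123.2, 121.1]), np.float64(89.9)] ends [ 51. -13.] [-70. -45.]
wrist pan 111 lowest pts [-73. -13.] front [-74. -12.]
scene handle 721 x,z(up) rect [array([ -3.4, -10. ]), array([ 73.8, 136.6]), np.float64(88.7)] ends [ 64. -45.] [-71.   6.]
scene pan 553 lowest pts [-113.  -35.] front [-166.  -33.]
top handle 258 x,z(up) rect [array([-18.3,  13.3]), array([122.5,  82.5]), np.float64(54.5)] ends [13.  6.] [-71.  10.]
top pan 193 lowest pts [-83. -35.] front [-168.  -32.]
t 21.025 tcp [0.5176 0.3708 0.0296] psi 7.3 local d [0.0015 0.     0.0071] roll -0.0
```

>>> step_arm --commands '[{"fingers": 0.535, "dx": 0.006, "dy": 0, "dz": 0.003, "roll": 0}, {"fingers": 0.535, "dx": 0.007, "dy": 0, "dz": 0.006, "roll": 0}, {"fingers": 0.535, "dx": 0.007, "dy": 0, "dz": 0.009, "roll": 0}, {"fingers": 0.535, "dx": 0.007, "dy": 0, "dz": 0.009, "roll": 0}]' --squeeze 20

```text
time: 21.52
tool_pos: [0.5177, 0.3793, 0.0245]
tcp_rot: [2.074, 2.359, 0.003]
wrist_force: [-6.3, -4.5, 17.2]
width: 0.236
grip_force: 46.5
```

>>> step_arm --commands '[{"fingers": 0.52, "dx": 0, "dy": 0, "dz": -0.001, "roll": 0}, {"fingers": 0.48, "dx": 0, "dy": 0, "dz": -0.001, "roll": 0}, {"fingers": 0.4, "dx": 0, "dy": 0, "dz": -0.001, "roll": 0}, {"fingers": 0, "dx": 0, "dy": 0, "dz": -0.001, "roll": 0}, {"fingers": 0, "dx": 0, "dy": 0, "dz": -0.001, "roll": 0}, {"fingers": 0, "dx": 0, "dy": 0, "dz": -0.02, "roll": 0}, {"fingers": 0, "dx": 0, "dy": 0, "dz": -0.06, "roll": 0}, {"fingers": 0, "dx": 0, "dy": 0, "dz": -0.1, "roll": 0}]' --squeeze 20

```text
time: 22.52
tool_pos: [0.5169, 0.3785, 0.1228]
tcp_rot: [2.075, 2.358, 0.001]
wrist_force: [0.5, 0.4, -0.6]
width: 0.5
grip_force: 0.0
```

>>> step_arm --commands '[{"fingers": 0, "dx": 0.02, "dy": -0.04, "dz": -0.05, "roll": 0}, {"fingers": 0, "dx": 0.05, "dy": -0.1, "dz": -0.1, "roll": 0}, {"fingers": 0, "dx": 0.1, "dy": -0.14, "dz": -0.12, "roll": 0}, {"fingers": 0, "dx": 0.15, "dy": -0.18, "dz": -0.12, "roll": 0}, {"fingers": 0, "dx": 0.19, "dy": -0.2, "dz": -0.12, "roll": 0}, {"fingers": 0, "dx": 0.2, "dy": -0.2, "dz": -0.12, "roll": 0}, {"fingers": 0, "dx": 0.2, "dy": -0.2, "dz": -0.12, "roll": 0}]' --squeeze 20

```text
time: 23.4
tool_pos: [0.2927, 0.5521, 0.2415]
tcp_rot: [2.072, 2.36, 0.001]
wrist_force: [0.4, -0.3, 0.0]
width: 0.504
grip_force: 0.0
```

```bash
python3 - <<'E'
from h import *
nuts("scene");p,P=nuts("top")
H=cv2.cvtColor(p,cv2.COLOR_BGR2HSV);h,s,v=cv2.split(H)
m=(s>120)&(h<18)&(v>60)&(P[...,2]>.03)&(P[...,2]<.08)&(abs(P[...,0]-.52)<.06)&(abs(P[...,1]-.37)<.1)
vv,uu=np.nonzero(m);W=plane("top",np.c_[uu,vv],.05)[:,:2]*1000
print("handle",len(uu),cv2.minAreaRect(W.astype(np.float32)),"z",np.nanpercentile(P[vv,uu,2],[5,50,95]))
q,_=read_camera("scene")
cv2.imwrite("pics/end.png",np.vstack([p[50:330,60:480],q[80:310,130:550]]))
E
```

```text
scene blob [205. 173.] 164 [ 0.509 -0.313  0.02 ]
scene blob [221. 172.] 64 [ 0.492 -0.278  0.02 ]
scene blob [210. 185.] 75 [ 0.536 -0.286  0.019]
top blob [410. 198.] 49 [ 0.537 -0.282  0.02 ]
top blob [421. 210.] 105 [ 0.501 -0.311  0.022]
top blob [407. 213.] 48 [ 0.496 -0.274  0.021]
handle 359 ((519.2852783203125, 367.5407409667969), (23.05559539794922, 123.02841186523438), 7.314615249633789) z [0.04177379 0.05012963 0.05359592]
```

View pics/end.png

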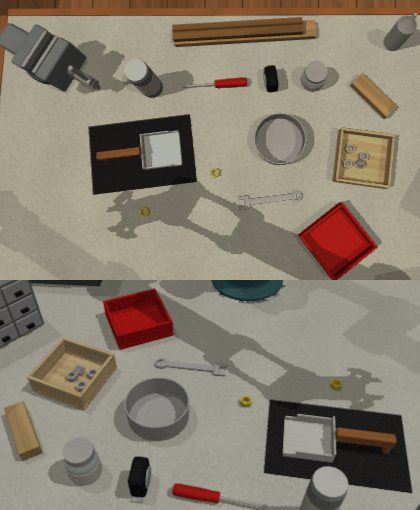

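The picture shows the empty scoop flat in the middle of its mat (top panel (140,150)), four nuts in the wooden box (355,158), and everything else where it was.

```bash
python3 -c "
from workcell import *
print(finish_job())"
```

```text
the job is handed in; nothing more can be done
None
```

The job is handed in: all four nuts are in the wooden box and the empty scoop lies flat, centred on its mat to about 2 mm; when the grip would not ease over the box, I set the full scoop back on the mat once and re-gripped it before pouring.

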